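# Find the rocking corner of a jig plate and press its shim flat

### The arm

A 7-joint arm with a two-finger parallel gripper is mounted at the origin on a cart in front of the work surface, level with it; the furniture and walls round the work are solid. World frame = base frame: x ahead of the robot, y to its left, z up, the work surface at z = 0. Lengths are in m, angles in rad, forces in N, time in s.
With the tool pointing down it reaches from about 0.4 to 0.85 m from the base axis. Payload 4.5 kg.
Tool frame: the origin (TCP) lies midway between the tips of the shut fingers; the grasp point (between the pads) lies 19 mm behind it; z points along the fingers, y is the line along which they close (so a half turn about z gives the same grasp; the last joint's range is limited). The gripper opens to 88 mm and grips with 3 to 60 N. Pads are 18 mm wide; open, the fingers measure 123 mm over their backs; the gripper's body (75 mm by 187 mm) begins 45 mm behind the grasp point.
Start: joints at [-1.071, 0.689, -0.195, 1.565, 0.157, 0.902, -0.215], TCP at [0.281, 0.558, 0.239] pointing down, gripper open.
Joint ranges: [-3.01, 3.01], [-0.46, 2.08], [-1.47, 1.51], [0.13, 2.56], [-1, 4.14], [0.04, 2.09], [-2.66, 2.66]. Speed limits (rad/s): [2.57, 2.57, 3.14, 3.14, 3.14, 3.14, 3.14].

### API

Orientations are given as a unit quaternion [x, y, z, w].
In Python, from plant import r gives the robot as it stands.
- The arm moves only by the tool carry_out, never from a script. Its argument "plan" is a list of rows, each an object with "rot": the turn, a rotation vector about the tool's x, y, z in rad, a list of three; "xyz": the shift along the tool's x, y, z in m, a list of three; "grip": the closure in counts, from 0 (fully open) to 255 (shut). In form: [{"rot": [wx, wy, wz], "xyz": [dx, dy, dz], "grip": grip}, ...]. A call has 1 to 8 rows; each row is the pose to reach, as a shift and turn from the pose commanded when the call began, along the tool's axes at that moment; what a row does not reach only later rows make up. A row lasts 1/12 s, in which the tool goes at most 41.7 mm and 7.16 degrees, less where a joint would pass 70% of its speed; a pose out of reach is approached as far as the arm can. A call with a gripper value outside its range is refused whole. The fingers move at their own pace and stop on an object; "squeeze" is the grip in N (left out, the last holds). Time passes only in rows, so rows that repeat a pose let the fingers close. It gives the time, the measured TCP pose, the force, the opening and the grip force at its end, in the units of the state.
- r.get_state(): the state, without advancing time (a new reading comes with each control period).
- r.snapshot(name): name is "side" or "top" or "wrist"; returns the picture (480x640x3 uint8, red, green, blue); there is no depth.
- r.camera_params(name): a dict with "fx", "fy", "cx", "cy" (pixels), "distortion" ([k1, k2, p1, p2, k3] as OpenCV has them; the pictures are not rectified), "position" and "attitude" of the camera in the world; the wrist camera has in their place "hand_eye" (4x4, takes a point from camera to tool coordinates, whose origin is the TCP and whose axes are the flange's). Camera axes: x right, y down, z forward; pixel columns grow to the right and rows downward; lengths in m; the calibration is good to about 2 mm. A picture is of the moment at which its call begins: read the wrist's pose just before it. camera_params takes no time and is no camera call.
- r.finish_job(): hands the job in; it is judged then, once.
The state is a dict: "clock": time; "q": joint angles; "qd": joint speeds; "joint_torque": joint torques, N m; "tool_pos": TCP position; "eef_rot": TCP orientation; "contact_force": force on the tool from outside, world axes, zero at the start; "moment": the same for the moment, N m; "opening": opening from 0.0 (shut) to 1.0 (fully open); "finger_force": force on a finger pad.
Only numpy, scipy, OpenCV 4.12 (cv2) and the standard library are available. Lean on these libraries where they do the work, as an engineer would, in place of code of your own. Each camera call takes 0.05 s, during which the arm holds its last target. There are 200 camera calls.

### The job

The H-shaped jig plate rocks on one of its four feet: press down on its corners with closed fingertips until you find the one that gives, then press the orange shim leaf of that corner down flat and take the hand away. Leave the other three shims standing, and only press: do not grasp or lift anything, and leave the plate, the puck unit on it and the things around where they are.

Things in the scene. Friction and masses are not known exactly. Their poses are not given: they have to be found in the camera images.
- jig_base: fixed dark steel sheet 222 x 226 x 6 mm on the bench. Origin: on the bench below the middle of the jig plate; the sheet reaches 131 mm to -x and 91 mm to +x of it. x points away from the robot (within 0.2 rad), y left, z up. Four steel posts (10 mm thick, tops 40 mm above the bench) stand round the plate and keep it from sliding.
- jig_plate: loose aluminium plate, 0.6 kg, 8 mm thick, H-shaped: a web 160 mm (x) by 90 mm (y) and four corner ears, 46 mm in x, reaching 110 mm either side of the middle in y; a 68 mm gap lies between the front and rear ear of a side. Origin: centre of the underside, 31 mm above the bench; axes like the base's. It rests on four steel feet of 16 mm diameter, one under each ear.
- unit_on_plate: loose detector puck unit, 69 x 69 x 34 mm, a black-capped white puck on a white square tray, standing on the middle of the plate. Origin: centre of its underside.
- corner_front_left (a point): front left corner of the plate (front = toward the robot): dark ring on the ear's top face, right above its foot, 39 mm above the bench; moves with the plate. Three feet are solid; one, a different one each time and not told by eye, is sprung: it holds the plate level, but 3 to 5 N down on that corner sinks it 4 mm until released.
- corner_front_right (a point): front right corner of the plate (front = toward the robot): dark ring on the ear's top face, right above its foot, 39 mm above the bench; moves with the plate. Three feet are solid; one, a different one each time and not told by eye, is sprung: it holds the plate level, but 3 to 5 N down on that corner sinks it 4 mm until released.
- corner_rear_left (a point): rear left corner of the plate (front = toward the robot): dark ring on the ear's top face, right above its foot, 39 mm above the bench; moves with the plate. Three feet are solid; one, a different one each time and not told by eye, is sprung: it holds the plate level, but 3 to 5 N down on that corner sinks it 4 mm until released.
- corner_rear_right (a point): rear right corner of the plate (front = toward the robot): dark ring on the ear's top face, right above its foot, 39 mm above the bench; moves with the plate. Three feet are solid; one, a different one each time and not told by eye, is sprung: it holds the plate level, but 3 to 5 N down on that corner sinks it 4 mm until released.
- leaf_front_left (a point): fixed point where to press the front left corner's orange shim leaf, at the height of the flat leaf's top (13 mm above the bench), mid-width, 27 mm from its hinge and about 22 mm in front (-x) of the ear. The leaf, 26 mm wide, 46 mm long, is hinged along y under the ear's front edge and stands up about 45 degrees toward the robot, free end 45 mm above the bench.
- leaf_front_right (a point): fixed point where to press the front right corner's orange shim leaf, at the height of the flat leaf's top (13 mm above the bench), mid-width, 27 mm from its hinge and about 22 mm in front (-x) of the ear. The leaf, 26 mm wide, 46 mm long, is hinged along y under the ear's front edge and stands up about 45 degrees toward the robot, free end 45 mm above the bench.
- leaf_rear_left (a point): fixed point where to press the rear left corner's orange shim leaf, at the height of the flat leaf's top (13 mm above the bench), mid-width, 27 mm from its hinge and about 22 mm in front (-x) of the ear. The leaf, 26 mm wide, 46 mm long, is hinged along y under the ear's front edge and stands up about 45 degrees toward the robot, free end 45 mm above the bench.
- leaf_rear_right (a point): fixed point where to press the rear right corner's orange shim leaf, at the height of the flat leaf's top (13 mm above the bench), mid-width, 27 mm from its hinge and about 22 mm in front (-x) of the ear. The leaf, 26 mm wide, 46 mm long, is hinged along y under the ear's front edge and stands up about 45 degrees toward the robot, free end 45 mm above the bench.
- shim_1 (a joint): angle of one of the four shim leaves (which corner it is at changes from start to start): 0 to 0.1 rad = standing as found, 0.85 rad = flat at its stop. About 3 N straight down at its leaf point swings it flat; it stays where it is left. Flat, it packs the gap under its corner.
- shim_2 (a joint): angle of one of the four shim leaves (which corner it is at changes from start to start): 0 to 0.1 rad = standing as found, 0.85 rad = flat at its stop. About 3 N straight down at its leaf point swings it flat; it stays where it is left. Flat, it packs the gap under its corner.
- shim_3 (a joint): angle of one of the four shim leaves (which corner it is at changes from start to start): 0 to 0.1 rad = standing as found, 0.85 rad = flat at its stop. About 3 N straight down at its leaf point swings it flat; it stays where it is left. Flat, it packs the gap under its corner.
- shim_4 (a joint): angle of one of the four shim leaves (which corner it is at changes from start to start): 0 to 0.1 rad = standing as found, 0.85 rad = flat at its stop. About 3 N straight down at its leaf point swings it flat; it stays where it is left. Flat, it packs the gap under its corner.
- dark_unit: bystander, loose: black puck unit on its white tray, 69 x 69 x 34 mm. Origin: centre of its underside.
- white_unit: bystander, loose: white puck unit with black cap on its tray, 69 x 69 x 34 mm. Origin: centre of its underside.
- tape: bystander, loose: yellow tape roll, 63 mm across, 19 mm high. Origin: centre of its underside.
- empty_tray: bystander, loose: empty white square tray, 69 x 69 x 9 mm. Origin: centre of its underside.
- blue_marker: bystander, loose: white marker with blue cap, 139 mm long, 18 mm thick. Origin: centre of its underside.
Not all that is in view belongs to the job. Leave any blue look-alike of the unit_on_plate alone.

How it is judged:
By the outcome, as a careful person would: the job done as asked, in the order asked, and still so for the second after the job is handed in, with the robot touching nothing.
It also fails if it takes over 70 s, if anything falls off the work surface, if the arm or the gripper's body presses on something with over 40 N, if the wrist force passes 120 N, or if a joint passes its speed limit or range.

## Working session

There is one attempt and no reset: what is moved stays moved. The work goes in short steps, Python scripts to look and compute and a tool call to move; the robot and the scene stay as the last step left them, time stands still between calls to the robot, and variables do not carry over. Pictures are saved under pics/ and viewed, at most 10 in all, crops included, and the job is handed in when it is done.

Besides the shell and the picture viewer there is one more tool, called after "Call:" by a JSON object that holds its "op" and its "data", one argument or row to a line. carry_out: Moves the arm, as the interface text tells. Its arguments: {"type":"object","properties":{"plan":{"type":"array"},"squeeze":{"type":"number"}},"required":["plan"]}

```bash
mkdir -p pics; python3 - <<'E'
from plant import r
import cv2
s=r.get_state()
print(s)
for n in("top","side","wrist"):
    print(n,r.camera_params(n))
    cv2.imwrite(f"pics/{n}0.png",r.snapshot(n)[:,:,::-1])
E
```

```text
{'clock': 0.0, 'q': array([-1.07120241,  0.68999967, -0.19452814,  1.56633674,  0.15729782,
        0.90252415, -0.21512325]), 'qd': array([ 2.11188890e-03,  1.05637593e-03,  2.80790483e-04, -2.81666467e-05,
       -5.88346271e-04, -4.96047342e-04,  1.06654920e-03]), 'joint_torque': array([ 3.97727663e-04, -5.27554178e+01, -1.26634654e+00, -1.53427058e+01,
       -5.25604666e-02,  6.46693516e-03,  1.49404655e-04]), 'tool_pos': array([0.28045841, 0.55782385, 0.23790256]), 'eef_rot': array([ 2.30763153e-01,  9.73009501e-01, -9.24861596e-04, -1.53933883e-04]), 'contact_force': array([ 0.67488077, -0.06756955, -0.62846966]), 'moment': array([ 0.00108407, -0.00166016, -0.0029396 ]), 'finger_force': 0.0, 'opening': 1.0054728577260075}
top {'fx': 500.3984728375717, 'fy': 500.3984728375717, 'cx': 326.4531752427049, 'cy': 242.55588867859402, 'distortion': array([0.03353094, 0.        , 0.        , 0.        , 0.        ]), 'position': array([0.41307521, 0.10237343, 1.07131103]), 'attitude': array([-0.70265613,  0.70914767, -0.04076719,  0.04149679])}
side {'fx': 598.6296236511754, 'fy': 598.6296236511754, 'cx': 312.84751246517857, 'cy': 238.88205507260716, 'distortion': array([-0.11772015,  0.        ,  0.        ,  0.        ,  0.        ]), 'position': array([ 0.33466415, -1.03670001,  0.73402349]), 'attitude': array([ 0.86342616, -0.07743209,  0.03501065, -0.49726633])}
wrist {'fx': 343.3357975467719, 'fy': 343.3357975467719, 'cx': 315.7571792622699, 'cy': 242.1909170572978, 'distortion': array([0.00855453, 0.        , 0.        , 0.        , 0.        ]), 'hand_eye': array([[-1.22828206e-03, -9.64061535e-01, -2.65676209e-01,
         6.74173133e-02],
       [ 9.99998207e-01, -1.56701684e-03,  1.06302634e-03,
        -4.61943094e-04],
       [-1.44114190e-03, -2.65674427e-01,  9.64061731e-01,
        -1.45534058e-01],
       [ 0.00000000e+00,  0.00000000e+00,  0.00000000e+00,
         1.00000000e+00]])}
```

View pics/top0.png

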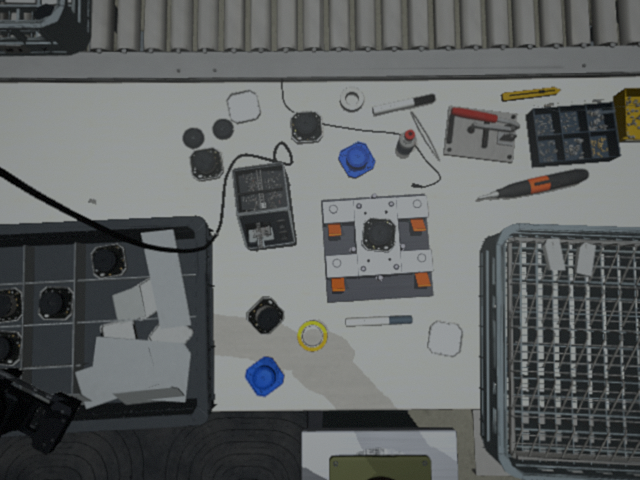

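View pics/side0.png

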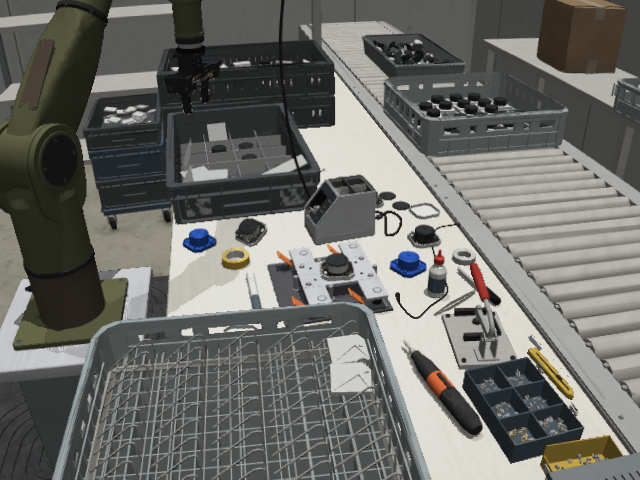

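```bash
cat > h.py <<'E'
import numpy as np, cv2
from scipy.spatial.transform import Rotation as R
from plant import r
def px2w(name,uv,z,T=None):
    c=r.camera_params(name)
    K=np.array([[c["fx"],0,c["cx"]],[0,c["fy"],c["cy"]],[0,0,1]])
    if name=="wrist": A=T@c["hand_eye"]; Rm,p=A[:3,:3],A[:3,3]
    else: Rm,p=R.from_quat(c["attitude"]).as_matrix(),np.array(c["position"])
    u=cv2.undistortPoints(np.array(uv,float).reshape(-1,1,2),K,c["distortion"]).reshape(-1,2)
    d=np.c_[u,np.ones(len(u))]@Rm.T
    return p+d*((z-p[2])/d[:,2])[:,None]
def pose():
    s=r.get_state();T=np.eye(4);T[:3,:3]=R.from_quat(s["eef_rot"]).as_matrix();T[:3,3]=s["tool_pos"];return T
def tool(d,T=None):  # world shift -> tool axes
    return (pose() if T is None else T)[:3,:3].T@np.array(d)
E
python3 - <<'E'
import cv2
i=cv2.imread('pics/top0.png')[180:315,300:455]
cv2.imwrite('pics/c1.png',cv2.resize(i,None,fx=4.4,fy=4.4,interpolation=cv2.INTER_CUBIC))
E
```

```text
(no output)
```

View pics/c1.png

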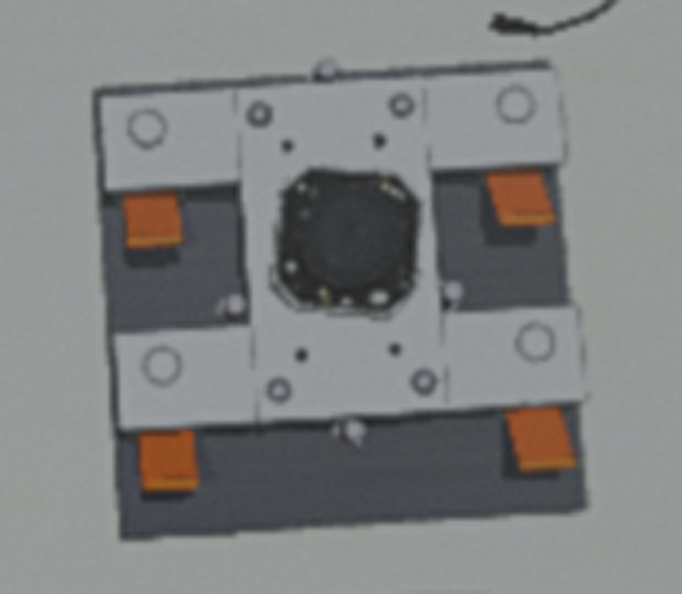

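Top crop shows the H plate with its four rings: RL (147,128), RR (515,105), FL (162,365), FR (535,343). The orange leaves stand in front of each ear, and the posts are at the rear, front, left and right. Candidates: the only rings of this kind are those four. The units at top-image (305,127), (207,163), (265,315), (357,160 blue) and (265,376 blue) lie off the plate, so they are not involved. The plate unit is at (378,235).

```bash
python3 - <<'E'
from h import *
np.set_printoptions(precision=4,suppress=True)
f=lambda l:np.array(l)/4.4+[300-.4,180-.4]
rings=px2w("top",f([(162,365),(535,343),(147,128),(515,105)]),.039)
print(rings[:,:2]); c=rings.mean(0)
ax=rings[2:].mean(0)-rings[:2].mean(0); yw=np.arctan2(ax[1],ax[0])
ay=rings[[0,2]].mean(0)-rings[[1,3]].mean(0)
print("c",c,"yaw",yw,np.arctan2(-ay[0],ay[1]),"spacing",np.linalg.norm(ax),np.linalg.norm(ay))
b=px2w("top",f([(121,538),(585,508),(98,90),(548,62)]),.006); print("base",b[:,:2])
e=px2w("top",f([(120,430),(584,400),(100,92),(555,65)]),.039); print("plate",e[:,:2], np.linalg.norm(e[0]-e[1]),np.linalg.norm(e[0]-e[2]))
# leaves tips z=.045: midpoints of free end
t=px2w("top",f([(168,488),(548,467),(152,244),(527,222)]),.045)
Rz=np.array([[np.cos(yw),-np.sin(yw)],[np.sin(yw),np.cos(yw)]])
print("tips in plate",(t[:,:2]-c[:2])@Rz); print("rings in plate",(rings[:,:2]-c[:2])@Rz)
p=px2w("top",f([(325,70),(352,428),(235,303),(452,292)]),.040);print("posts",(p[:,:2]-c[:2])@Rz)
x=px2w("top",[(235,170),(290,165),(297,243),(248,250)],.1);print("box",x[:,:2])
E
```

```text
[[ 0.492   0.0827]
 [ 0.5008 -0.0926]
 [ 0.605   0.0885]
 [ 0.6144 -0.0866]]
c [ 0.553 -0.002  0.039] yaw 0.05218987387271375 0.05178704518169313 spacing 0.11350043050927461 0.17543818110232787
base [[ 0.4114  0.1027]
 [ 0.4239 -0.1202]
 [ 0.6304  0.112 ]
 [ 0.6421 -0.1095]]
plate [[ 0.4617  0.1027]
 [ 0.4738 -0.1146]
 [ 0.6226  0.1107]
 [ 0.6336 -0.1062]] 0.21765218343056494 0.1611785231313913
tips in plate [[-0.1142  0.0887]
 [-0.1153 -0.0878]
 [ 0.0002  0.089 ]
 [-0.0003 -0.0876]]
rings in plate [[-0.0566  0.0877]
 [-0.0569 -0.0877]
 [ 0.0566  0.0877]
 [ 0.0569 -0.0877]]
posts [[ 0.0792  0.0013]
 [-0.0915  0.001 ]
 [-0.0296  0.0516]
 [-0.0306 -0.0507]]
box [[0.6733 0.2831]
 [0.6826 0.1739]
 [0.5263 0.1604]
 [0.5135 0.256 ]]
```

Call:
{"op": "carry_out", "data": {
  "plan": [
    {"rot": [0, 0, 0.125], "xyz": [-0.025, -0.02, 0], "grip": 255},
    {"rot": [0, 0, 0.25], "xyz": [-0.055, -0.045, 0], "grip": 255},
    {"rot": [0, 0, 0.375], "xyz": [-0.087, -0.071, 0], "grip": 255},
    {"rot": [0, 0, 0.5], "xyz": [-0.119, -0.097, 0], "grip": 255},
    {"rot": [0, 0, 0.625], "xyz": [-0.151, -0.123, 0], "grip": 255},
    {"rot": [0, 0, 0.75], "xyz": [-0.183, -0.15, 0], "grip": 255},
    {"rot": [0, 0, 0.875], "xyz": [-0.215, -0.176, 0], "grip": 255},
    {"rot": [0, 0, 1.0], "xyz": [-0.247, -0.202, 0], "grip": 255}
  ]
}}

```text
clock: 0.82
tool_pos: [0.411, 0.2651, 0.2388]
eef_rot: [0.671, 0.741, 0.0, -0.0]
contact_force: [1.0, 0.6, 0.2]
opening: 0.419
finger_force: 0.0
```

```bash
cat >> h.py <<'E'
def goal(xy,z,yaw=0.052,tcp=None):
    """shift (tool axes) and rot so TCP at xy,z pointing down, tool y along plate x"""
    T=pose(); y=np.array([np.cos(yaw),np.sin(yaw),0]); zz=np.array([0,0,-1.]); x=np.cross(y,zz)
    G=np.c_[x,y,zz]
    print("pos",T[:3,3].round(4),"shift",(T[:3,:3].T@(np.r_[xy,z]-T[:3,3])).round(4),"rot",R.from_matrix(T[:3,:3].T@G).as_rotvec().round(4))
E
python3 - <<'E'
from h import *
goal((.492,.0827),.12)
E
```

```text
pos [0.411  0.2651 0.2388] shift [-0.1895  0.0626  0.1188] rot [-0.     -0.      0.0472]
```

Call:
{"op": "carry_out", "data": {
  "plan": [
    {"rot": [0, 0, 0.047], "xyz": [-0.035, 0.012, 0], "grip": 255},
    {"rot": [0, 0, 0.047], "xyz": [-0.07, 0.023, 0], "grip": 255},
    {"rot": [0, 0, 0.047], "xyz": [-0.105, 0.035, 0.02], "grip": 255},
    {"rot": [0, 0, 0.047], "xyz": [-0.14, 0.046, 0.04], "grip": 255},
    {"rot": [0, 0, 0.047], "xyz": [-0.17, 0.056, 0.06], "grip": 255},
    {"rot": [0, 0, 0.047], "xyz": [-0.19, 0.0626, 0.085], "grip": 255},
    {"rot": [0, 0, 0.047], "xyz": [-0.19, 0.0626, 0.105], "grip": 255},
    {"rot": [0, 0, 0.047], "xyz": [-0.19, 0.0626, 0.119], "grip": 255}
  ]
}}

```text
clock: 1.48
tool_pos: [0.4927, 0.0823, 0.1179]
eef_rot: [0.688, 0.726, -0.001, -0.0]
contact_force: [-0.3, 0.2, 0.4]
opening: 0.006
finger_force: 0.0
```

```bash
python3 - <<'E'
from h import *
goal((.492,.0827),.05)
T=pose(); im=r.snapshot("wrist")
cv2.imwrite("pics/w1.png",im[:,:,::-1])
s=r.get_state();print(s["contact_force"],s["opening"],s["moment"])
np.save("T1.npy",T)
E
```

```text
pos [0.4927 0.0823 0.1179] shift [ 0.0005 -0.0006  0.0679] rot [-0.0017  0.001   0.0021]
[ 0.00883227  0.35096299 -1.70971712] 0.005803861070551562 [-0.0845554   0.04184934  0.03804633]
```

View pics/w1.png

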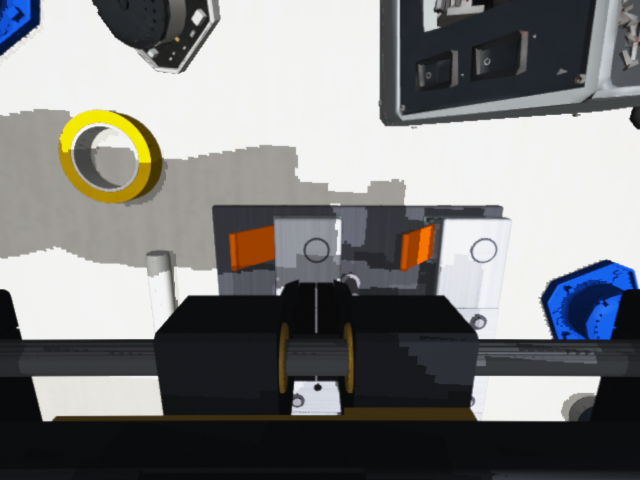

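Wrist view: FL ring at (316,250), RL ring at (484,250), the front-left and rear-left leaves standing at (252,248) and (418,245). Fingers are shut, with their tips near (316,285).

```bash
python3 - <<'E'
from h import *
print(px2w("wrist",[(316,250),(484,250)],.039,np.load("T1.npy")).round(4))
E
```

```text
[[0.4932 0.0826 0.039 ]
 [0.6073 0.0887 0.039 ]]
```

Call:
{"op": "carry_out", "data": {
  "plan": [
    {"rot": [0, 0, 0], "xyz": [0, -0.0006, 0.02], "grip": 255},
    {"rot": [0, 0, 0], "xyz": [0, -0.0006, 0.04], "grip": 255},
    {"rot": [0, 0, 0], "xyz": [0, -0.0006, 0.06], "grip": 255},
    {"rot": [0, 0, 0], "xyz": [0, -0.0006, 0.07], "grip": 255},
    {"rot": [0, 0, 0], "xyz": [0, -0.0006, 0.074], "grip": 255},
    {"rot": [0, 0, 0], "xyz": [0, -0.0006, 0.074], "grip": 255},
    {"rot": [0, 0, 0], "xyz": [0, -0.0006, 0.074], "grip": 255}
  ]
}}

```text
clock: 2.12
tool_pos: [0.4927, 0.0848, 0.0464]
eef_rot: [0.686, 0.727, 0.0, 0.0]
contact_force: [-0.1, -0.8, -0.5]
opening: 0.005
finger_force: 0.0
```

Call:
{"op": "carry_out", "data": {
  "plan": [
    {"rot": [0, 0, 0], "xyz": [0.002, 0, 0.004], "grip": 255},
    {"rot": [0, 0, 0], "xyz": [0.002, 0, 0.006], "grip": 255},
    {"rot": [0, 0, 0], "xyz": [0.002, 0, 0.008], "grip": 255},
    {"rot": [0, 0, 0], "xyz": [0.002, 0, 0.008], "grip": 255}
  ]
}}

```text
clock: 2.45
tool_pos: [0.4926, 0.0872, 0.0394]
eef_rot: [0.686, 0.727, 0.001, 0.0]
contact_force: [-2.6, -0.0, 14.6]
opening: 0.002
finger_force: 7.4
```

Call:
{"op": "carry_out", "data": {
  "plan": [
    {"rot": [0, 0, 0], "xyz": [0, 0, 0.001], "grip": 255},
    {"rot": [0, 0, 0], "xyz": [0, 0, 0.001], "grip": 255}
  ]
}}

```text
clock: 2.62
tool_pos: [0.4926, 0.0871, 0.0393]
eef_rot: [0.686, 0.727, 0.001, 0.001]
contact_force: [-4.1, 1.6, 25.1]
opening: 0.002
finger_force: 12.6
```

Call:
{"op": "carry_out", "data": {
  "plan": [
    {"rot": [0, 0, 0], "xyz": [0, 0, 0.001], "grip": 255},
    {"rot": [0, 0, 0], "xyz": [0, 0, 0.001], "grip": 255}
  ]
}}

```text
clock: 2.78
tool_pos: [0.4926, 0.0871, 0.0392]
eef_rot: [0.686, 0.727, 0.001, 0.001]
contact_force: [-5.6, 1.2, 35.2]
opening: 0.004
finger_force: 17.7
```

Call:
{"op": "carry_out", "data": {
  "plan": [
    {"rot": [0, 0, 0], "xyz": [0, 0, -0.02], "grip": 255},
    {"rot": [0, 0, 0], "xyz": [-0.002, 0.01, -0.045], "grip": 255},
    {"rot": [0, 0, 0], "xyz": [-0.004, 0.045, -0.045], "grip": 255},
    {"rot": [0, 0, 0], "xyz": [-0.004, 0.08, -0.045], "grip": 255},
    {"rot": [0, 0, 0], "xyz": [-0.004, 0.105, -0.045], "grip": 255},
    {"rot": [0, 0, 0], "xyz": [-0.004, 0.113, -0.04], "grip": 255},
    {"rot": [0, 0, 0], "xyz": [-0.004, 0.113, -0.025], "grip": 255},
    {"rot": [0, 0, 0], "xyz": [-0.004, 0.113, -0.015], "grip": 255}
  ]
}}

```text
clock: 3.45
tool_pos: [0.6044, 0.0891, 0.0497]
eef_rot: [0.686, 0.727, -0.0, -0.0]
contact_force: [-0.4, 0.0, 0.9]
opening: 0.005
finger_force: 0.0
```

Call:
{"op": "carry_out", "data": {
  "plan": [
    {"rot": [0, 0, 0], "xyz": [0, 0, 0.006], "grip": 255},
    {"rot": [0, 0, 0], "xyz": [0, 0, 0.011], "grip": 255},
    {"rot": [0, 0, 0], "xyz": [0, 0, 0.013], "grip": 255},
    {"rot": [0, 0, 0], "xyz": [0, 0, 0.014], "grip": 255},
    {"rot": [0, 0, 0], "xyz": [0, 0, 0.014], "grip": 255}
  ]
}}

```text
clock: 3.87
tool_pos: [0.6031, 0.089, 0.0394]
eef_rot: [0.686, 0.727, -0.001, -0.001]
contact_force: [-7.8, -1.1, 23.3]
opening: 0.003
finger_force: 11.6
```

Call:
{"op": "carry_out", "data": {
  "plan": [
    {"rot": [0, 0, 0], "xyz": [0, 0.002, -0.035], "grip": 255},
    {"rot": [0, 0, 0], "xyz": [0, 0.003, -0.065], "grip": 255},
    {"rot": [0, 0, 0], "xyz": [-0.035, 0.003, -0.068], "grip": 255},
    {"rot": [0, 0, 0], "xyz": [-0.07, 0.003, -0.068], "grip": 255},
    {"rot": [0, 0, 0], "xyz": [-0.105, 0.003, -0.068], "grip": 255},
    {"rot": [0, 0, 0], "xyz": [-0.14, 0.003, -0.068], "grip": 255},
    {"rot": [0, 0, 0], "xyz": [-0.17, 0.003, -0.063], "grip": 255},
    {"rot": [0, 0, 0], "xyz": [-0.176, 0.003, -0.04], "grip": 255}
  ]
}}

```text
clock: 4.53
tool_pos: [0.62, -0.0957, 0.0797]
eef_rot: [0.689, 0.724, -0.0, 0.005]
contact_force: [-0.7, -0.5, -0.7]
opening: 0.003
finger_force: 0.0
```

Call:
{"op": "carry_out", "data": {
  "plan": [
    {"rot": [0, 0, 0], "xyz": [0, 0, 0.015], "grip": 255},
    {"rot": [0, 0, 0], "xyz": [0, 0, 0.03], "grip": 255},
    {"rot": [0, 0, 0], "xyz": [0, 0, 0.035], "grip": 255},
    {"rot": [0, 0, 0], "xyz": [0, 0, 0.038], "grip": 255},
    {"rot": [0, 0, 0], "xyz": [0, 0, 0.039], "grip": 255},
    {"rot": [0, 0, 0], "xyz": [0, 0, 0.039], "grip": 255}
  ]
}}

```text
clock: 5.03
tool_pos: [0.6177, -0.0862, 0.0383]
eef_rot: [0.686, 0.727, -0.0, -0.0]
contact_force: [-3.3, 0.5, 3.6]
opening: 0.005
finger_force: 2.0
```

Call:
{"op": "carry_out", "data": {
  "plan": [
    {"rot": [0, 0, 0], "xyz": [0, 0, 0.001], "grip": 255},
    {"rot": [0, 0, 0], "xyz": [0, 0, 0.002], "grip": 255},
    {"rot": [0, 0, 0], "xyz": [0, 0, 0.002], "grip": 255}
  ]
}}

```text
clock: 5.28
tool_pos: [0.6186, -0.0863, 0.0364]
eef_rot: [0.686, 0.727, 0.0, 0.0]
contact_force: [-2.2, 0.0, 4.9]
opening: 0.006
finger_force: 2.7
```

Call:
{"op": "carry_out", "data": {
  "plan": [
    {"rot": [0, 0, 0], "xyz": [0, 0, 0.001], "grip": 255},
    {"rot": [0, 0, 0], "xyz": [0, 0, 0.002], "grip": 255},
    {"rot": [0, 0, 0], "xyz": [0, 0, 0.002], "grip": 255}
  ]
}}

```text
clock: 5.53
tool_pos: [0.6188, -0.0863, 0.0356]
eef_rot: [0.686, 0.727, 0.0, 0.0]
contact_force: [-4.7, 0.8, 13.3]
opening: 0.002
finger_force: 6.6
```

RR sank from 39.2 to 35.6 mm at about 5 N and then stopped hard, while FL and RL stayed rigid at 23–35 N. So the rear right corner is the one that gives. Next I lift and move over its leaf.

Call:
{"op": "carry_out", "data": {
  "plan": [
    {"rot": [0, 0, 0], "xyz": [0, 0, -0.02], "grip": 255},
    {"rot": [0, 0, 0], "xyz": [0, 0, -0.045], "grip": 255},
    {"rot": [0, 0, 0], "xyz": [0, -0.02, -0.05], "grip": 255},
    {"rot": [0, 0, 0], "xyz": [0, -0.046, -0.05], "grip": 255},
    {"rot": [0, 0, 0], "xyz": [0, -0.046, -0.05], "grip": 255},
    {"rot": [0, 0, 0], "xyz": [0, -0.046, -0.05], "grip": 255}
  ]
}}

```text
clock: 6.03
tool_pos: [0.5723, -0.0892, 0.0842]
eef_rot: [0.686, 0.727, 0.0, 0.0]
contact_force: [1.3, -0.6, 0.3]
opening: 0.002
finger_force: 0.0
```

```bash
python3 - <<'E'
from h import *
goal((.5686,-.0894),.06)
T=pose(); im=r.snapshot("wrist")
cv2.imwrite("pics/w2.png",im[:,:,::-1]); np.save("T2.npy",T)
E
```

```text
pos [ 0.5723 -0.0892  0.0842] shift [-0.     -0.0037  0.0242] rot [0.001  0.0001 0.0058]
```

View pics/w2.png

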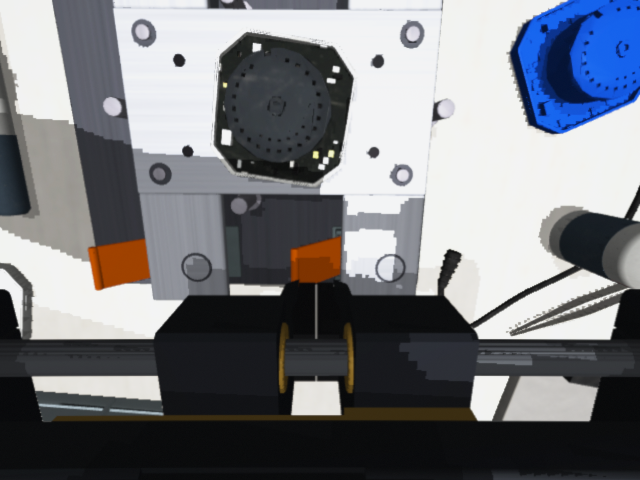

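Wrist view: RR ring at (390,268), FR ring at (196,267). The rear-right leaf stands at (292–340, 240–282), right below the fingers and still upright.

```bash
python3 - <<'E'
from h import *
w=px2w("wrist",[(390,268),(196,267),(342,262)],.039,np.load("T2.npy"));print(w.round(4))
u=(w[0]-w[1])/np.linalg.norm(w[0]-w[1]);p=w[0]-u*(.057-.010);print("leaf press",p.round(4));goal(p[:2],.06)
E
```

```text
[[ 0.6165 -0.0873  0.039 ]
 [ 0.5027 -0.0931  0.039 ]
 [ 0.588  -0.0852  0.039 ]]
leaf press [ 0.5695 -0.0897  0.039 ]
pos [ 0.5737 -0.0889  0.0841] shift [-0.0006 -0.0043  0.0241] rot [ 0.0028 -0.      0.0061]
```

The ear edge lies about 28 mm from the ring, not 23: the ring sits 5 mm off the ear's centre. That agrees with the base edges and the leaf tip, so the leaf point is about 50 mm in front of the ring. I'll aim 51 mm in front.

Call:
{"op": "carry_out", "data": {
  "plan": [
    {"rot": [0, 0, 0], "xyz": [0, -0.0085, 0.005], "grip": 255},
    {"rot": [0, 0, 0], "xyz": [0, -0.0085, 0.02], "grip": 255},
    {"rot": [0, 0, 0], "xyz": [0, -0.0085, 0.03], "grip": 255},
    {"rot": [0, 0, 0], "xyz": [0, -0.0085, 0.034], "grip": 255},
    {"rot": [0, 0, 0], "xyz": [0, -0.0085, 0.034], "grip": 255}
  ]
}}

```text
clock: 6.5
tool_pos: [0.5643, -0.0892, 0.0485]
eef_rot: [0.686, 0.727, -0.0, -0.0]
contact_force: [-0.4, -0.5, -0.1]
opening: 0.003
finger_force: 0.0
```

```bash
python3 - <<'E'
from h import *
goal((.5655,-.0898),.012)
E
```

```text
pos [ 0.5643 -0.0892  0.0485] shift [-0.0007  0.0012  0.0365] rot [-0.0006 -0.0005  0.0064]
```

Call:
{"op": "carry_out", "data": {
  "plan": [
    {"rot": [0, 0, 0], "xyz": [0, 0.001, 0.004], "grip": 255},
    {"rot": [0, 0, 0], "xyz": [0, 0.001, 0.008], "grip": 255},
    {"rot": [0, 0, 0], "xyz": [0, 0.001, 0.012], "grip": 255},
    {"rot": [0, 0, 0], "xyz": [0, 0.001, 0.016], "grip": 255},
    {"rot": [0, 0, 0], "xyz": [0, 0.001, 0.019], "grip": 255},
    {"rot": [0, 0, 0], "xyz": [0, 0.001, 0.022], "grip": 255}
  ]
}}

```text
clock: 7.0
tool_pos: [0.5659, -0.0895, 0.0278]
eef_rot: [0.686, 0.727, 0.001, 0.001]
contact_force: [-1.4, 1.0, 2.0]
opening: 0.004
finger_force: 0.9
```

Call:
{"op": "carry_out", "data": {
  "plan": [
    {"rot": [0, 0, 0], "xyz": [0, 0, 0.003], "grip": 255},
    {"rot": [0, 0, 0], "xyz": [0, 0, 0.006], "grip": 255},
    {"rot": [0, 0, 0], "xyz": [0, 0, 0.009], "grip": 255},
    {"rot": [0, 0, 0], "xyz": [0, 0, 0.012], "grip": 255},
    {"rot": [0, 0, 0], "xyz": [0, 0, 0.014], "grip": 255},
    {"rot": [0, 0, 0], "xyz": [0, 0, 0.014], "grip": 255}
  ]
}}

```text
clock: 7.5
tool_pos: [0.5646, -0.0895, 0.0135]
eef_rot: [0.686, 0.727, -0.0, -0.0]
contact_force: [-0.0, 0.7, 0.2]
opening: 0.004
finger_force: 0.1
```

Call:
{"op": "carry_out", "data": {
  "plan": [
    {"rot": [0, 0, 0], "xyz": [0, 0, 0.001], "grip": 255},
    {"rot": [0, 0, 0], "xyz": [0, 0, 0.002], "grip": 255},
    {"rot": [0, 0, 0], "xyz": [0, 0, 0.002], "grip": 255},
    {"rot": [0, 0, 0], "xyz": [0, 0, 0.002], "grip": 255}
  ]
}}

```text
clock: 7.83
tool_pos: [0.5647, -0.0895, 0.0132]
eef_rot: [0.686, 0.727, -0.0, 0.0]
contact_force: [-5.1, 0.5, 16.5]
opening: 0.005
finger_force: 8.1
```

Hard stop at 13.2 mm with 16 N, so the leaf is flat. Retracting straight up, then clear of the jig.

Call:
{"op": "carry_out", "data": {
  "plan": [
    {"rot": [0, 0, 0], "xyz": [0, 0, -0.01], "grip": 255},
    {"rot": [0, 0, 0], "xyz": [0, 0, -0.03], "grip": 255},
    {"rot": [0, 0, 0], "xyz": [0, 0, -0.06], "grip": 255},
    {"rot": [0, 0, 0], "xyz": [0, 0, -0.095], "grip": 255},
    {"rot": [0, 0, 0], "xyz": [0, 0, -0.13], "grip": 255},
    {"rot": [0, 0, 0], "xyz": [0, 0, -0.165], "grip": 255},
    {"rot": [0, 0, 0], "xyz": [0, 0, -0.2], "grip": 255},
    {"rot": [0, 0, 0], "xyz": [0, 0, -0.22], "grip": 255}
  ]
}}

```text
clock: 8.5
tool_pos: [0.5668, -0.0896, 0.2358]
eef_rot: [0.686, 0.727, 0.002, 0.002]
contact_force: [0.8, -0.3, -0.4]
opening: 0.007
finger_force: 0.0
```

Call:
{"op": "carry_out", "data": {
  "plan": [
    {"rot": [0, 0, 0], "xyz": [0.03, -0.02, 0], "grip": 255},
    {"rot": [0, 0, 0], "xyz": [0.06, -0.05, 0], "grip": 255},
    {"rot": [0, 0, 0], "xyz": [0.09, -0.08, 0], "grip": 255},
    {"rot": [0, 0, 0], "xyz": [0.09, -0.11, 0], "grip": 255},
    {"rot": [0, 0, 0], "xyz": [0.09, -0.13, 0], "grip": 255},
    {"rot": [0, 0, 0], "xyz": [0.09, -0.14, 0], "grip": 255},
    {"rot": [0, 0, 0], "xyz": [0.09, -0.14, 0], "grip": 255}
  ]
}}

```text
clock: 9.08
tool_pos: [0.4175, -0.0078, 0.2319]
eef_rot: [0.686, 0.728, -0.001, -0.001]
contact_force: [0.3, -0.9, -0.5]
opening: 0.008
finger_force: 0.0
```

```bash
python3 - <<'E'
from h import *
print(r.get_state()["tool_pos"])
a=r.snapshot("side")[220:330,250:410,::-1]
b=r.snapshot("top")[180:315,300:455,::-1]
f=lambda i,h:cv2.resize(i,(int(i.shape[1]*h/i.shape[0]),h),interpolation=cv2.INTER_CUBIC)
cv2.imwrite("pics/end.png",np.hstack([f(a,300),f(b,300)]))
E
```

```text
[ 0.41747333 -0.00778832  0.23192815]
```

View pics/end.png

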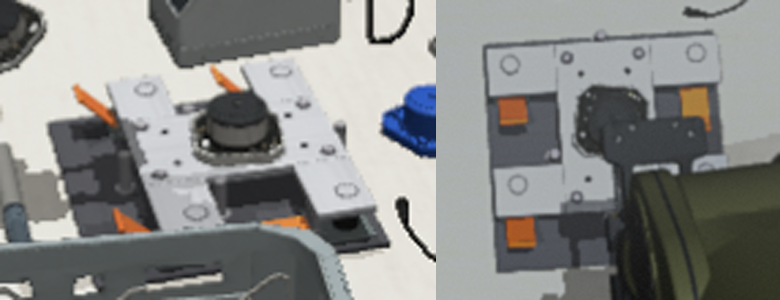

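In the side view the left leaves at (95,103) and (222,78) and the front-right leaf at (130,220) still stand. The rear-right leaf at (285,222) lies flat, and in the top view it is longer and brighter at (695,108). The plate and the puck unit have not moved, and the hand is clear, so I'm handing in.

```bash
python3 -c "
from plant import r
print(r.finish_job())"
```

```text
the job is handed in; nothing more can be done
None
```

The rear right corner was the one that gave: it sank about 3.6 mm at 5 N. Its shim leaf is pressed flat, the other three still stand, the hand is clear, and the job is handed in; I did not press front right.

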